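Stow the sinker and hasp the tackle box

ROBOT

A 6-joint arm with a two-finger parallel gripper is mounted at the origin on the work surface. World frame = base frame: x ahead of the robot, y to its left, z up, the work surface at z = 0. Lengths are in m, angles in rad, forces in N, time in s.
With the tool pointing down it reaches from about 0.375 to 0.9 m from the base axis. Payload 3.1 kg.
Tool frame: the origin (TCP) lies at the very end of the fingers, on their centre line; the grasp point (between the pads) lies 19 mm behind it; x points along the fingers, y is the direction in which the jaws open and shut, and the axes are right-handed (so a half turn about x gives the same grasp; the last joint's range is limited). The gripper opens to 85 mm and grips with 20 to 120 N. Pads are 22 mm wide; open, the fingers measure 114 mm over their backs; the gripper's body (76 mm by 85 mm) begins 54 mm behind the grasp point. The pads swing forward as they close: fully open they stand 13 mm farther back than shut.
Start: joints at [-1.347, 0.527, 1.433, -0, 1.181, -0.178], TCP at [0.244, -0.575, 0.231] pointing down, gripper open.
Joint ranges: [-3.08, 3.08], [-0.75, 2.2], [0.22, 2.44], [-1.43, 4.57], [0, 2.65], [-2.85, 2.85]. Speed limits (rad/s): [2.79, 2.79, 3.14, 3.14, 3.14, 3.14].

INTERFACE

Orientations are given as a unit quaternion [x, y, z, w].
In Python, from station import sense, snapshot, camera_model, sign_off gives the robot as it stands.
- The arm moves only by the tool step_arm, never from a script. Its argument "increments" is one flat list of numbers, 5 for each row, row after row: the shift along the tool's x, y, z in units of 60 mm (1.0 is 60 mm), then the turn about the tool's x in units of 5 degrees (1.0 is 5 degrees), then the closure, from 0 (fully open) to 1 (shut). A call has exactly 5 rows; each row is the pose to reach, as a shift and turn from the pose measured when the call began, along the tool's axes at that moment; what a row does not reach only later rows make up. A row lasts 1/8 s, in which the tool goes at most 62.5 mm and 10.7 degrees, less where a joint would pass 70% of its speed; a pose out of reach is approached as far as the arm can. A call with a gripper value outside its range is refused whole. The fingers move at their own pace and stop on an object; "grip_force" is the grip in N (left out, the last holds). Time passes only in rows, so rows that repeat a pose let the fingers close, or fill a call up. It gives the time, the measured TCP pose, the force and the opening at its end, in the units of the state.
- sense(): the state, without advancing time (a new reading comes with each control period).
- snapshot(name): name is "scene" or "top" or "wrist"; returns the picture (384x512x3 uint8, blue, green, red); there is no depth.
- camera_model(name): a dict with "vertical_fov" (degrees; the focal length in pixels is half the picture's height over the tangent of half this angle, whatever the lens; pixels are square), "cx", "cy" (the principal point, pixels), "R" (3x3) and "t" (3): a world point X has camera coordinates R X + t. Camera axes: x right, y down, z forward; pixel columns grow to the right and rows downward; lengths in m; the calibration is good to about 2 mm. A picture is of the moment at which its call begins: read the wrist's pose just before it. camera_model takes no time and is no camera call; for the wrist camera it gives the pose at the moment of the call.
- sign_off(): hands the job in, once; it reports no verdict.
The state is a dict: "t": time; "q": joint angles; "qd": joint speeds; "tau": joint torques, N m; "tcp_pos": TCP position; "tool_rot": TCP orientation; "force": force on the tool from outside, world axes, zero at the start; "ft_torque": the same for the moment, N m; "finger_gap": opening from 0.0 (shut) to 1.0 (fully open).
Only numpy, scipy, OpenCV 4.12 (cv2) and the standard library are available. Lean on these libraries where they do the work, as an engineer would, in place of code of your own. Each camera call takes 0.05 s, during which the arm holds its last target. There are 200 camera calls.

TASK

Set the loose brass disc sinker down gently, flat and centred, on top of the dark grey disc that sits on the white dish inside the open tackle box (do not drop it, and keep the grey disc centred on the dish). Then close the lid fully, and after that swing the steel hasp over until it lies flat on the lid with the brass catch through its slot. Leave the spare dish, the reel and the forceps where they are.

Things in the scene. Friction and masses are not known exactly. Their poses are not given: they have to be found in the camera images.
- tackle_box: Clear tackle box with blue corners, screwed down on a 20 mm thick wooden plank that lies on the work surface; 170 mm along its own x, 150 mm along its y, walls 75 mm high and 5 mm thick, inner floor 5 mm above its underside. Origin: centre of the underside (20 mm above the work surface); z up. The lid's hinge runs along x on the +y side, the hasp is on the -y side.
- dish_top (a point): Centre of the top of the flat white ceramic dish fixed in the middle of the box floor: 72 mm across, 6 mm high, its top 11 mm above the box's underside.
- grey_disc: Dark grey steel disc sinker, 50 mm across, 12 mm thick, lying loose and centred on the white dish. Origin at its centre, z along its axis.
- brass_disc: Brass disc sinker, 50 mm across, 12 mm thick, about 180 g, lying flat on the plank on one side of the box or the other. Origin at its centre, z along its axis.
- lid (a joint): Lid angle: 0 fully shut on the box rim, grows as it opens, at most 1.95 rad (a little past upright, leaning to the box's +y). Stiff hinge: it stays where it is left and needs about 2 N at its free edge.
- lid_hinge (a point): Middle of the lid's hinge line, at the top of the box's +y wall (box frame 0, 75, 75 mm). The lid is 5 mm thick, 170 mm long along the hinge, and runs 150 mm from the hinge to its free edge (towards the box's -y when shut, its top then 80 mm above the box's underside).
- lid_edge (a point): Middle of the lid's free edge, on its outer (top) face; moves with the lid.
- catch (a point): Top of the brass catch, a loop (15 mm by 5 mm, standing 14.5 mm above the lid's outer face) 116 mm from the lid's hinge line, in the middle of the lid's length; moves with the lid.
- hasp (a joint): Hasp angle: 0 lying flat on the shut lid with the catch through its slot (pointing to the box's +y), 1.57 standing straight up, more than that leaning outwards to the box's -y; at most 2.6 rad. Light friction hinge: it stays where it is left and needs about 1 N at its tip.
- hasp_hinge (a point): Middle of the hasp's hinge axis, parallel to the box's x, outside the box's -y wall (box frame 0, -83, 81.5 mm).
- hasp_tip (a point): Middle of the end of the hasp: a steel strap 30 mm wide and 3 mm thick with a red end, reaching 78 mm from its hinge axis; its slot, 12 mm wide, runs from 26 to 54 mm from the hinge. Moves with the hasp.
- spare_dish: Bystander: white ceramic dish, 90 mm across, 18 mm high, on the plank on the other side of the box from the brass disc. Origin under its centre.
- reel: Bystander: black plastic reel standing on its flange, 76 mm across, 75 mm high to its crank knob. Origin under its centre.
- forceps: Bystander: stainless forceps lying flat, 160 mm long along its x, 50 mm wide, 6 mm high. Origin under its middle.
There are look-alikes about, which are no part of the job. There is more than one size of the brass_disc; the one meant has the size given above.

How it is judged:
On the way, in this order (a step that is already met when the one before it is completed fails the run):
1. the brass disc lies flat and centred on the grey disc in the box, let go, with the lid still open (horizontal distance between brass_disc and grey_disc below 0.008 m and z of brass_disc in the frame of tackle_box between 0.026 and 0.032 m and angle between the z axis of brass_disc and the z axis of tackle_box, either way round below 0.08 rad and contact force between the fingers and brass_disc below 0.05 N and value of joint lid above 0.8 rad), for 0.2 s.
2. the lid is fully shut while the hasp is still off (value of joint lid below 0.05 rad and value of joint hasp above 0.8 rad), for 0.1 s.
3. the hasp lies flat over the catch on the shut lid (value of joint hasp below 0.08 rad and value of joint lid below 0.05 rad), for 0.2 s.
At the end, for the whole second after the job is handed in: The brass disc lies flat (within 0.08 rad) on the grey disc, centred on it within 8 mm, the grey disc centred on the white dish within 8 mm; the lid is shut (below 0.05 rad) and the hasp lies flat over the catch (below 0.08 rad); all at rest (all of step 3 and horizontal distance between brass_disc and grey_disc below 0.008 m and z of brass_disc in the frame of tackle_box between 0.026 and 0.032 m and angle between the z axis of brass_disc and the z axis of tackle_box, either way round below 0.08 rad and horizontal distance between grey_disc and dish_top below 0.008 m and linear speed of brass_disc below 0.02 m/s); the robot touches nothing.
It fails at once if the brass disc is dropped (it falls free faster than 0.7 m/s) (linear speed of brass_disc above 0.7 m/s and contact force between the fingers and brass_disc below 0.01 N).
It fails at once if the hasp is swung over (below 0.8 rad) while the lid is not yet down (above 0.3 rad) (value of joint hasp below 0.8 rad and value of joint lid above 0.3 rad).
It fails at once if the spare dish is moved by more than 30 mm (distance of spare_dish from where it was at the start of the episode above 0.03 m).
It fails at once if the reel is moved by more than 30 mm (distance of reel from where it was at the start of the episode above 0.03 m).
It fails at once if the forceps is moved by more than 30 mm (distance of forceps from where it was at the start of the episode above 0.03 m).
It also fails if it takes over 69 s, if anything falls off the work surface, if the arm or the gripper's body presses on something with over 40 N, if the wrist force passes 120 N, or if a joint passes its speed limit or range.

## Working session

There is one attempt and no reset: what is moved stays moved. The work goes in short steps, Python scripts to look and compute and a tool call to move; the robot and the scene stay as the last step left them, time stands still between calls to the robot, and variables do not carry over. Pictures are saved under pics/ and viewed, about 8 in all and at most 12, crops included, and the job is handed in when it is done.

Besides the shell and the picture viewer there is one more tool, called after "Emit:" by a JSON object that holds its "op" and its "data". step_arm: Moves the arm, as the interface text tells. Its arguments: {"type":"object","properties":{"increments":{"type":"array","items":{"type":"number"}},"grip_force":{"type":"number"}},"required":["increments"]}

```bash
mkdir -p pics; cat > h.py <<'E'
import numpy as np, cv2
from station import sense, snapshot, camera_model, sign_off
def ray(m,u,v):
    f=192/np.tan(np.radians(m["vertical_fov"])/2)
    R=np.array(m["R"]);t=np.array(m["t"])
    d=R.T@np.array([(u-m["cx"])/f,(v-m["cy"])/f,1.]); return -R.T@t,d
def onz(m,u,v,z):
    c,d=ray(m,u,v); return c+d*(z-c[2])/d[2]
def proj(m,X):
    f=192/np.tan(np.radians(m["vertical_fov"])/2)
    p=np.array(m["R"])@np.array(X)+np.array(m["t"]); return np.array([f*p[0]/p[2]+m["cx"],f*p[1]/p[2]+m["cy"]])
E
python3 - <<'E'
from h import *
a=snapshot("scene");b=snapshot("top")
np.save("scene.npy",a);np.save("top.npy",b)
cv2.imwrite("pics/scene.png",cv2.resize(a,(800,600)));cv2.imwrite("pics/top.png",cv2.resize(b,(800,600)))
for n in("scene","top"):
    m=camera_model(n);print(n,m)
print(sense())
E
```

```text
scene {'vertical_fov': 50.72957589447836, 'cx': 252.73987329354358, 'cy': 194.53929439858226, 'R': array([[-0.41022377,  0.91189329,  0.01292593],
       [ 0.65531301,  0.30459664, -0.69122048],
       [-0.63425651, -0.27508454, -0.72252832]]), 't': array([ 0.20034188, -0.29228053,  1.55011575])}
top {'vertical_fov': 53.1976696498562, 'cx': 252.76528709391386, 'cy': 200.5873903479677, 'R': array([[-0.02313857, -0.99967771, -0.01044465],
       [-0.9986755 ,  0.02359309, -0.04572331],
       [ 0.04595499,  0.00937284, -0.99889954]]), 't': array([0.05254567, 0.5244235 , 1.34023426])}
{'t': 0.1, 'q': array([-1.34751551e+00,  5.28380537e-01,  1.43377172e+00, -1.28461268e-05,
        1.18144095e+00, -1.78516645e-01]), 'qd': array([ 0.00048418, -0.00110729, -0.00309066, -0.00141569,  0.00012502,
       -0.00014073]), 'tau': array([-5.16483269e-04, -4.43304098e+01, -1.78587019e+01, -3.72311097e-04,
        3.86067884e-03,  1.89448696e-05]), 'tcp_pos': array([ 0.24428785, -0.57457042,  0.23042777]), 'tool_rot': array([-0.69286447, -0.14181186,  0.69290453, -0.1403978 ]), 'force': array([ 0.85350009, -0.20449544, -0.25513774]), 'ft_torque': array([-0.05808373,  0.02698408,  0.01264527]), 'finger_gap': 1.0015158177979138}
```

View pics/scene.png

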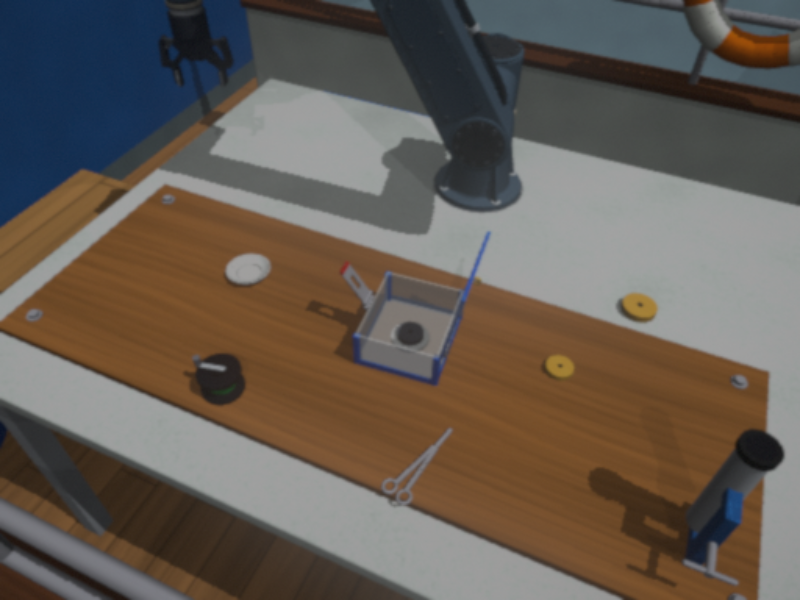

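View pics/top.png

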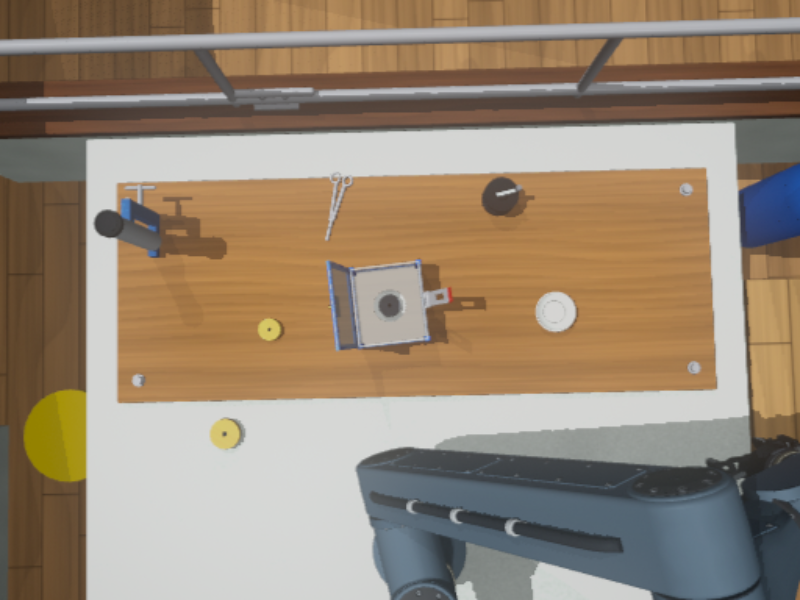

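The top view (800x600) shows the box at about (390,305), with the lid hinge on the left and the hasp on the right at (437,297). Brass candidates are A, the disc at (269,329) on the plank, and B, the larger disc at (227,433) on the white surface off the plank. The yellow circle at (70,435) is on the floor. A fits the description (on the plank, across the box from the spare dish at (555,312)). I'll check its size next.

```bash
cat > m.py <<'E'
from h import *
a=np.load("scene.npy");b=np.load("top.npy")
for n,im,area in(("top",b,60),("scene",a,60)):
    m=camera_model(n)
    hsv=cv2.cvtColor(im,cv2.COLOR_BGR2HSV)
    def blobs(nm,mask,zs):
        c,_=cv2.findContours(mask,cv2.RETR_EXTERNAL,cv2.CHAIN_APPROX_NONE)
        for k in c:
            if cv2.contourArea(k)<15: continue
            (u,v),(w,h),an=cv2.minAreaRect(k); M=cv2.moments(k); u=M['m10']/M['m00'];v=M['m01']/M['m00']
            P=[onz(m,u,v,z) for z in zs]
            e=onz(m,u+w/2,v,zs[0])-onz(m,u-w/2,v,zs[0]); e2=onz(m,u,v+h/2,zs[0])-onz(m,u,v-h/2,zs[0])
            print(n,nm,"px",np.round([u,v,w,h],1),"xy",np.round(P[0],4),"size",np.round([np.linalg.norm(e),np.linalg.norm(e2)],4))
    blobs("yellow",cv2.inRange(hsv,(20,120,90),(32,255,255)),[.032])
    blobs("red",cv2.inRange(hsv,(0,160,110),(6,255,255))|cv2.inRange(hsv,(172,150,90),(180,255,255)),[.15])
    blobs("blue",cv2.inRange(hsv,(105,120,60),(125,255,255)),[.095])
m=camera_model("top")
h=b[180:380,190:390] if 0 else b[155:235,150:310]
cv2.imwrite("pics/crop.png",cv2.resize(h,(800,400),interpolation=cv2.INTER_CUBIC))
E
python3 m.py
```

```text
top yellow px [140.8 273.2   7.4  14.5] xy [0.2825 0.4328 0.032 ] size [0.0256 0.0499]
top yellow px [ 36.7 278.6  59.   39. ] xy [0.272  0.7945 0.032 ] size [0.2056 0.134 ]
top yellow px [172.1 210.4  13.   14. ] xy [0.4971 0.3216 0.032 ] size [0.0453 0.0487]
top blue px [ 80.  133.3  11.    4. ] xy [0.7612 0.6135 0.095 ] size [0.0371 0.0135]
top blue px [495.2 131.8  45.1  40.8] xy [ 0.7309 -0.7695  0.095 ] size [0.1486 0.1366]
scene yellow px [357.8 234.4  17.4  13. ] xy [0.498 0.323 0.032] size [0.0485 0.0463]
scene yellow px [409.5 195.5  20.5  14.4] xy [0.2847 0.4292 0.032 ] size [0.0627 0.0628]
scene blue px [469.  324.1  23.   10. ] xy [0.6932 0.6035 0.095 ] size [0.0501 0.0245]
scene blue px [300.4 180.    1.9  39.6] xy [0.4249 0.1222 0.095 ] size [0.0054 0.1661]
scene blue px [132.1  47.8  20.9  13.5] xy [-0.0347 -0.7999  0.095 ] size [0.0882 0.124 ]
scene blue px [110.5  33.3   7.    5. ] xy [-0.1069 -0.9687  0.095 ] size [0.0311 0.0512]
scene blue px [147.   18.1  50.4  24.7] xy [-0.3127 -0.9147  0.095 ] size [0.2388 0.2836]
scene blue px [ 50.4  56.8 144.  126. ] xy [ 0.1738 -1.053   0.095 ] size [0.5831 1.1666]
```

View pics/crop.png

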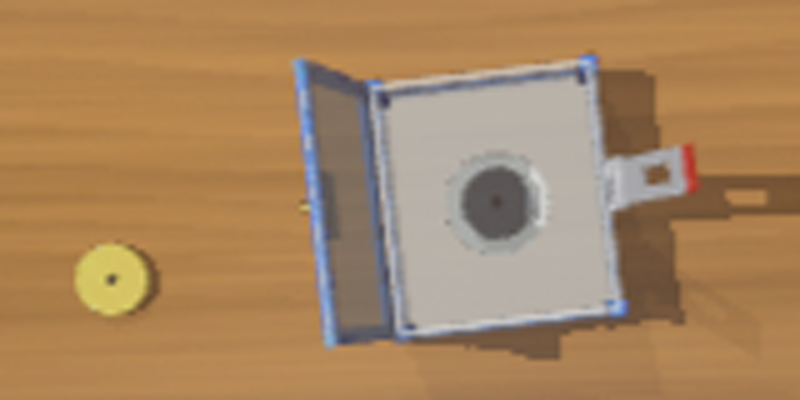

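A measures about 48 mm against 63 mm for B, so A is the target. The crop shows the rim corners at (377,88), (590,62), (620,308) and (403,335), and the grey disc at (496,203).

```bash
cat >> h.py <<'E'
from scipy.spatial.transform import Rotation as Ro
def axes():
    s=sense(); return s["tcp_pos"],Ro.from_quat(s["tool_rot"]).as_matrix(),s
def units(target,yaw=None):
    p,R,s=axes(); d=R.T@(np.array(target)-p)/.06
    y=None
    if yaw is not None: # wanted direction of tool y (mod pi), angle in world
        v=R.T@np.array([np.cos(yaw),np.sin(yaw),0]); a=np.degrees(np.arctan2(v[2],v[1])); a=(a+90)%180-90; y=a/5
    print("units",np.round(d,3),"turn",y, "t",s["t"]); return d
E
python3 - <<'E'
from h import *
m=camera_model("top")
f=lambda u,v,z: onz(m,150+(u+.5)/5-.5,155+(v+.5)/5-.5,z)
C=np.array([f(u,v,.095) for u,v in((377,88),(590,62),(620,308),(403,335))]);print(C.round(4))
c=C.mean(0); X=(C[0]+C[1]-C[2]-C[3]);Y=C[0]+C[3]-C[1]-C[2]
print(c,"sizes",np.linalg.norm(X)/2,np.linalg.norm(Y)/2,"yaw",np.degrees(np.arctan2(X[1],X[0])),np.degrees(np.arctan2(Y[1],Y[0]))-90)
print("grey",f(496,203,.043))
# angles: hasp tip, lid edge, intersect rays with box plane x=0
yaw=np.arctan2(X[1],X[0]); bx=np.array([np.cos(yaw),np.sin(yaw),0]);by=np.array([-bx[1],bx[0],0])
c=np.array([c[0],c[1],.02])
for nm,(u,v) in dict(tip=(690,168),edge=(315,203)).items():
    o,d=ray(m,150+u/5,155+v/5); s=((c-o)@bx)/(d@bx)
    for th in np.arange(1.5,2.6,.05):
        if nm=="tip": Q=c+by*(-.083-(-.078*np.cos(th)))+np.array([0,0,.0815+.078*np.sin(th)])
        else: Q=c+by*(.075-.15*np.cos(th))+np.array([0,0,.075+.15*np.sin(th)])
        q=proj(m,Q); print(nm,round(th,2),np.round((q-[150,155])*5),end="; ")
    print((u,v))
p,R,s=axes();print(R.round(3))
units([.42,-.1,.36],yaw); units([.497,.322,.2],yaw)
E
```

```text
[[ 0.6183  0.1296  0.095 ]
 [ 0.6322 -0.0124  0.095 ]
 [ 0.4685 -0.0281  0.095 ]
 [ 0.454   0.1157  0.095 ]]
[0.5432551  0.05119461 0.095     ] sizes 0.164754948467766 0.1435922533219582 yaw 5.168178812410873 5.675423049684468
grey [0.54301733 0.05322811 0.043     ]
tip 1.5 [617. 173.]; tip 1.55 [623. 172.]; tip 1.6 [630. 172.]; tip 1.65 [636. 171.]; tip 1.7 [642. 170.]; tip 1.75 [648. 170.]; tip 1.8 [654. 169.]; tip 1.85 [660. 169.]; tip 1.9 [666. 168.]; tip 1.95 [672. 168.]; tip 2.0 [677. 167.]; tip 2.05 [683. 167.]; tip 2.1 [688. 166.]; tip 2.15 [693. 166.]; tip 2.2 [698. 166.]; tip 2.25 [702. 165.]; tip 2.3 [707. 165.]; tip 2.35 [711. 165.]; tip 2.4 [715. 165.]; tip 2.45 [718. 165.]; tip 2.5 [721. 165.]; tip 2.55 [725. 165.]; (690, 168)
edge 1.5 [381. 192.]; edge 1.55 [368. 194.]; edge 1.6 [355. 195.]; edge 1.65 [343. 197.]; edge 1.7 [330. 198.]; edge 1.75 [318. 200.]; edge 1.8 [306. 201.]; edge 1.85 [294. 203.]; edge 1.9 [282. 205.]; edge 1.95 [271. 206.]; edge 2.0 [260. 208.]; edge 2.05 [250. 209.]; edge 2.1 [240. 211.]; edge 2.15 [230. 213.]; edge 2.2 [221. 214.]; edge 2.25 [213. 216.]; edge 2.3 [204. 217.]; edge 2.35 [197. 219.]; edge 2.4 [190. 220.]; edge 2.45 [184. 221.]; edge 2.5 [178. 223.]; edge 2.55 [173. 224.]; (315, 203)
[[-0.     0.391 -0.92 ]
 [ 0.002 -0.92  -0.391]
 [-1.    -0.002 -0.   ]]
units [-2.145 -6.139 -5.789] turn -14.429323164248197 t 0.1
units [  0.534 -12.105  -9.72 ] turn -14.429323164248197 t 0.1
```

Emit:
{"op": "step_arm", "data": {"increments": [-2.1,-6.1,-5.8,-14.4,0,-2.1,-6.1,-5.8,-14.4,0,-2.1,-6.1,-5.8,-14.4,0,-2.1,-6.1,-5.8,-14.4,0,-2.1,-6.1,-5.8,-14.4,0]}}

```text
t: 0.72
tcp_pos: [0.3509, -0.2891, 0.3071]
tool_rot: [0.554, 0.441, -0.553, 0.44]
force: [1.7, 0.6, 0.4]
finger_gap: 1.001
```

```bash
python3 - <<'E'
from h import *
p,R,s=axes();print(p,R.round(2),s["q"].round(2));units([.497,.25,.34],.094);units([.497,.25,.2],.094)
E
```

```text
[ 0.35091667 -0.28912283  0.30706625] [[-0.    0.97 -0.22]
 [ 0.   -0.22 -0.97]
 [-1.   -0.   -0.  ]] [-0.94  0.2   1.74  0.    1.21 -0.71]
units [-0.53   0.36  -9.304] turn -3.6660697081318174 t 0.725
units [ 1.803  0.361 -9.299] turn -3.6660697081318174 t 0.725
```

Emit:
{"op": "step_arm", "data": {"increments": [-0.6,0.36,-9.3,-3.67,0,-0.6,0.36,-9.3,-3.67,0,-0.6,0.36,-9.3,-3.67,0,-0.6,0.36,-9.3,-3.67,0,-0.6,0.36,-9.3,-3.67,0]}}

```text
t: 1.35
tcp_pos: [0.4321, 0.0118, 0.3277]
tool_rot: [0.476, 0.523, -0.475, 0.523]
force: [-0.3, -0.8, 0.3]
finger_gap: 0.996
```

```bash
python3 - <<'E'
from h import *
p,R,s=axes();print(p,R.round(2),s["q"].round(2));units([.497,.26,.25],.094);units([.497,.322,.2],.094)
E
```

```text
[0.43211861 0.01178972 0.32774887] [[ 0.    1.    0.09]
 [ 0.    0.09 -1.  ]
 [-1.    0.   -0.  ]] [-0.23  0.14  1.75  0.    1.25 -0.33]
units [ 1.304  1.465 -4.015] turn 0.0007728923880733873 t 1.35
units [ 2.139  1.561 -5.042] turn 0.0007728923880733873 t 1.35
```

Emit:
{"op": "step_arm", "data": {"increments": [0,0.6,-1.2,0,0,0,1.0,-2.2,0,0,0,1.3,-3.2,0,0,0.3,1.5,-4.2,0,0,1.2,1.56,-4.6,0,0]}}

```text
t: 1.98
tcp_pos: [0.501, 0.2917, 0.2676]
tool_rot: [0.479, 0.523, -0.472, 0.524]
force: [0.3, -0.0, -0.7]
finger_gap: 1.003
```

```bash
python3 - <<'E'
from h import *
p,R,s=axes();m=camera_model("wrist");im=snapshot("wrist");np.save("w.npy",im)
print(p,s["qd"].round(2),-np.array(m["R"]).T@m["t"])
hsv=cv2.cvtColor(im,cv2.COLOR_BGR2HSV);k=cv2.inRange(hsv,(18,100,70),(34,255,255))
c,_=cv2.findContours(k,cv2.RETR_EXTERNAL,cv2.CHAIN_APPROX_NONE)
for q in c:
    if cv2.contourArea(q)>300:
        (u,v),ax,an=cv2.fitEllipse(q);print(u,v,ax,onz(m,u,v,.032))
cv2.imwrite("pics/w1.png",im)
units([.497,.322,.2],.094)
E
```

```text
[0.50100637 0.29166117 0.26762903] [ 0.49  0.67  0.18 -0.02 -0.77  0.5 ] [0.49163878 0.37518521 0.41197812]
253.16775512695312 143.5110321044922 (34.90812301635742, 35.76939010620117) [0.49672947 0.32360493 0.032     ]
87.50810241699219 43.680294036865234 (48.2171516418457, 60.69832992553711) [0.27692846 0.4284756  0.032     ]
units [ 0.976  0.074 -0.47 ] turn 0.040742911690597336 t 2.025
```

View pics/w1.png

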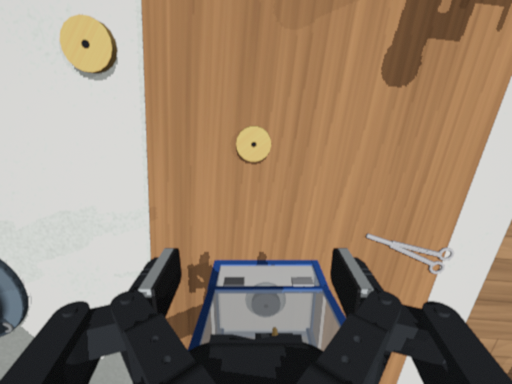

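The wrist view shows the brass disc at (253,144), about (0.497, 0.323), which agrees with the fixed views. The larger one is at (87,44). I'll descend over the target.

```bash
python3 - <<'E'
from h import *
print(sense()["tcp_pos"]);units([.497,.323,.08],.094)
E
```

```text
[0.49582083 0.2933367  0.25847124]
units [ 2.976  0.092 -0.479] turn 0.040742911690597336 t 2.025
```

Emit:
{"op": "step_arm", "data": {"increments": [0.6,0.09,-0.48,0.04,0,1.5,0.09,-0.48,0.04,0,2.4,0.09,-0.48,0.04,0,2.97,0.09,-0.48,0.04,0,2.97,0.09,-0.48,0.04,0]}}

```text
t: 2.65
tcp_pos: [0.4943, 0.3218, 0.0773]
tool_rot: [0.472, 0.527, -0.48, 0.519]
force: [-0.5, -0.5, 0.9]
finger_gap: 0.997
```

```bash
python3 - <<'E'
from h import *
print(sense()["tcp_pos"],sense()["qd"].round(2));m=camera_model("wrist");im=snapshot("wrist")
hsv=cv2.cvtColor(im,cv2.COLOR_BGR2HSV);k=cv2.inRange(hsv,(18,100,70),(34,255,255))
c,_=cv2.findContours(k,cv2.RETR_EXTERNAL,cv2.CHAIN_APPROX_NONE)
for q in c:
    if cv2.contourArea(q)>300:
        (u,v),ax,an=cv2.fitEllipse(q);print(u,v,ax,onz(m,u,v,.032))
units([.497,.323,.026],.094)
E
```

```text
[0.49428327 0.32177481 0.0772965 ] [-0.   -0.07 -0.05 -0.    0.01  0.  ]
259.91656494140625 215.25811767578125 (61.76699447631836, 63.485965728759766) [0.49659569 0.32484392 0.032     ]
units [ 0.89   0.026 -0.003] turn -0.0012967901720088548 t 2.7
```

```bash
python3 - <<'E'
from h import *
units([.4967,.3238,.0195],.094)
E
```

```text
units [ 0.998  0.023 -0.017] turn -0.0012967901720088548 t 2.7
```

Emit:
{"op": "step_arm", "data": {"increments": [0.5,0.02,-0.02,0,0,0.9,0.02,-0.02,0,0,0.98,0.02,-0.02,0,0,0.98,0.02,-0.02,0,0.2,0.98,0.02,-0.02,0,0.3], "grip_force": 30}}

```text
t: 3.32
tcp_pos: [0.4976, 0.3244, 0.0222]
tool_rot: [0.475, 0.526, -0.477, 0.52]
force: [0.0, -0.1, -0.8]
finger_gap: 0.7
```

Emit:
{"op": "step_arm", "data": {"increments": [0,0,0,0,0.5,0,0,0,0,0.6,0,0,0,0,0.6,0,0,0,0,0.6,0,0,0,0,0.6]}}

```text
t: 3.95
tcp_pos: [0.4983, 0.3247, 0.0231]
tool_rot: [0.475, 0.526, -0.477, 0.52]
force: [-0.5, -0.1, 6.1]
finger_gap: 0.567
```

```bash
python3 - <<'E'
from h import *
s=sense();print(s["tcp_pos"],s["force"],s["finger_gap"],Ro.from_quat(s["tool_rot"]).as_matrix().round(3))
im=snapshot("wrist");cv2.imwrite("pics/w2.png",im)
E
```

```text
[0.49833657 0.32470906 0.02313099] [-0.48152072 -0.05975135  6.1361358 ] 0.5671057541378898 [[-0.007  0.996  0.094]
 [ 0.004  0.094 -0.996]
 [-1.    -0.007 -0.004]]
```

View pics/w2.png

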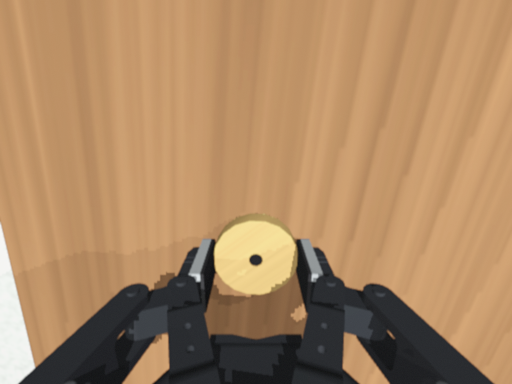

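The disc is between the pads at (256,258) and the gap is 0.567, about 48 mm. Next I'll lift.

Emit:
{"op": "step_arm", "data": {"increments": [-0.1,0,0,0,0.7,-0.3,0,0,0,0.7,-0.8,0,0,0,0.7,-1.5,0,0,0,0.7,-2.2,0,0,0,0.7], "grip_force": 40}}

```text
t: 4.62
tcp_pos: [0.4987, 0.324, 0.1563]
tool_rot: [0.475, 0.526, -0.477, 0.52]
force: [0.7, 0.4, -1.7]
finger_gap: 0.553
```

```bash
cat > disc.py <<'E'
from h import *
p,R,s=axes();m=camera_model("wrist");im=snapshot("wrist")
hsv=cv2.cvtColor(im,cv2.COLOR_BGR2HSV);k=cv2.inRange(hsv,(18,100,70),(34,255,255))
c,_=cv2.findContours(k,cv2.RETR_EXTERNAL,cv2.CHAIN_APPROX_NONE)
q=max((q for q in c if abs(cv2.boundingRect(q)[0]+cv2.boundingRect(q)[2]/2-256)<60),key=cv2.contourArea)
x,y,w,h=cv2.boundingRect(q);print(x,y,w,h,cv2.fitEllipse(q),s["force"],s["finger_gap"],p)
cv2.imwrite("pics/d%.2f.png"%s["t"],im)
for back in(.006,.009,.012):  # disc top lies this far behind the TCP
    P=onz(m,x+w/2,y+h/2,p[2]+back); print(back,"rel tool",(R.T@(P-p)).round(4))
E
python3 disc.py; ls pics
```

```text
214 214 84 81 ((255.2199249267578, 254.02984619140625), (80.2864990234375, 83.47758483886719), 80.51229858398438) [ 0.72269994  0.39276435 -1.69435275] 0.5529282109468451 [0.49870707 0.32397142 0.15634872]
0.006 rel tool [-0.006   0.0001  0.0005]
0.009 rel tool [-0.009   0.0001 -0.0013]
0.012 rel tool [-0.012   0.0001 -0.0032]
crop.png
d4.62.png
scene.png
top.png
w1.png
w2.png
```

The disc is held (1.7 N of weight) and centred on the TCP within about 1 mm, with its bottom 3 mm below the TCP. I'll raise it over the lid and look into the box from the -y side.

```bash
python3 - <<'E'
from h import *
units([.50,.324,.33],.094);units([.543,-.02,.33],.094)
E
```

```text
units [-2.794 -0.028  0.003] turn 0.004036804443936148 t 4.675
units [-2.834  0.145  5.778] turn 0.004036804443936148 t 4.675
```

Emit:
{"op": "step_arm", "data": {"increments": [-0.7,0,0,0,0.7,-1.5,0,0,0,0.7,-2.3,0,0.2,0,0.7,-2.8,0.03,0.9,0,0.7,-2.83,0.06,1.7,0,0.7]}}

```text
t: 5.3
tcp_pos: [0.5159, 0.2229, 0.3348]
tool_rot: [0.48, 0.523, -0.471, 0.524]
force: [-0.1, 0.1, -2.5]
finger_gap: 0.557
```

```bash
python3 - <<'E'
from h import *
print(sense()["tcp_pos"]);units([.543,-.02,.33],.094)
E
```

```text
[0.51586456 0.22288863 0.33477991]
units [0.049 0.06  4.073] turn 0.027523017862657186 t 5.3
```

Emit:
{"op": "step_arm", "data": {"increments": [0.05,0.0,0.8,0,0.7,0.05,0.02,1.7,0,0.7,0.05,0.04,2.7,0,0.7,0.05,0.06,3.6,0,0.7,0.05,0.06,4.07,0,0.7]}}

```text
t: 5.92
tcp_pos: [0.5426, -0.0225, 0.3299]
tool_rot: [0.48, 0.523, -0.472, 0.523]
force: [0.3, 0.2, -1.8]
finger_gap: 0.558
```

Emit:
{"op": "step_arm", "data": {"increments": [0,0,0,0,0.7,0,0,0,0,0.7,0,0,0,0,0.7,0,0,0,0,0.7,0,0,0,0,0.7]}}

```text
t: 6.55
tcp_pos: [0.5425, -0.0218, 0.3299]
tool_rot: [0.48, 0.523, -0.472, 0.523]
force: [-0.2, -0.2, -2.4]
finger_gap: 0.556
```

```bash
python3 - <<'E'
from h import *
m=camera_model("wrist");p,R,s=axes();im=snapshot("wrist");np.save("w3.npy",im);cv2.imwrite("pics/w3.png",im)
print(p,s["qd"].round(3)); np.savez("w3m.npz",**{k:np.array(v) for k,v in m.items()})
g=cv2.cvtColor(im,cv2.COLOR_BGR2GRAY)
k=cv2.inRange(g,20,110)
c,_=cv2.findContours(k,cv2.RETR_LIST,cv2.CHAIN_APPROX_NONE)
for q in c:
    if cv2.contourArea(q)>400 and len(q)>5:
        e=cv2.fitEllipse(q);M=cv2.contourArea(q)/(np.pi/4*e[1][0]*e[1][1])
        if abs(M-1)<.1: print(np.round(e[0],1),np.round(e[1],1),onz(m,*e[0],.043).round(4))
print("expect",proj(m,[.543,.053,.043]))
E
```

```text
[ 0.54254409 -0.02177309  0.32989689] [-0.005  0.002 -0.003 -0.001 -0.    -0.   ]
[258.8 111.3] [30.7 30.7] [0.5433 0.0543 0.043 ]
expect [258.57376307 112.20590483]
```

View pics/w3.png

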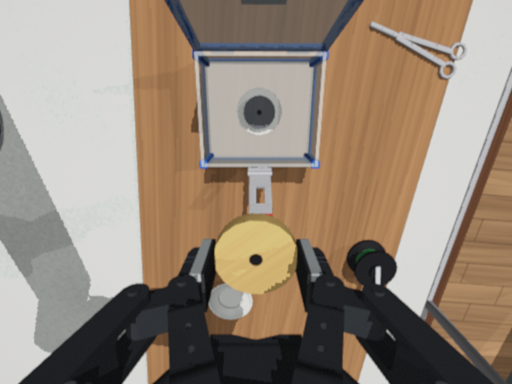

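The wrist view shows the grey disc at (259,111), or (0.5433, 0.0543), agreeing with the top view to 1 mm. The held disc is level. I'll move above the box and descend.

```bash
python3 - <<'E'
from h import *
units([.5433,.054,.33],.094);units([.5433,.054,.10],.094)
E
```

```text
units [ 0.009  0.132 -1.258] turn 0.007006700973508373 t 6.6
units [ 3.842  0.097 -1.23 ] turn 0.007006700973508373 t 6.6
```

Emit:
{"op": "step_arm", "data": {"increments": [0,0.13,-0.7,0,0.7,0.3,0.12,-1.25,0,0.7,1.1,0.12,-1.25,0,0.7,2.0,0.11,-1.24,0,0.7,2.8,0.11,-1.24,0,0.7]}}

```text
t: 7.22
tcp_pos: [0.5435, 0.0545, 0.1611]
tool_rot: [0.48, 0.523, -0.471, 0.524]
force: [1.4, -0.2, -1.1]
finger_gap: 0.56
```

```bash
python3 - <<'E'
from h import *
print(sense()["tcp_pos"]);units([.5433,.054,.056],.094)
E
```

```text
[0.54348533 0.05453261 0.16114194]
units [ 1.752 -0.021  0.021] turn 0.014907926744172073 t 7.225
```

Emit:
{"op": "step_arm", "data": {"increments": [0.5,-0.02,0.02,0,0.7,1.0,-0.02,0.02,0,0.7,1.4,-0.02,0.02,0,0.7,1.7,-0.02,0.02,0,0.7,1.75,-0.02,0.02,0,0.7]}}

```text
t: 7.85
tcp_pos: [0.543, 0.0543, 0.055]
tool_rot: [0.479, 0.523, -0.472, 0.523]
force: [-1.0, 0.3, -2.0]
finger_gap: 0.558
```

```bash
python3 - <<'E'
from h import *
p,R,s=axes();print(p,s["force"],R[:,0].round(4));units([.5433,.054,.047],.094)
E
```

```text
[0.5429533  0.0542527  0.05500391] [-1.04779961  0.34113414 -1.97541261] [ 0.0068  0.0083 -0.9999]
units [0.133 0.004 0.006] turn 0.017189054483620226 t 7.85
```

Emit:
{"op": "step_arm", "data": {"increments": [0.03,0,0,0,0.7,0.06,0,0,0,0.7,0.09,0,0,0,0.7,0.12,0,0,0,0.7,0.14,0,0,0,0.7]}}

```text
t: 8.48
tcp_pos: [0.5431, 0.0543, 0.0467]
tool_rot: [0.479, 0.523, -0.472, 0.523]
force: [0.1, -0.8, -2.4]
finger_gap: 0.557
```

Emit:
{"op": "step_arm", "data": {"increments": [0.01,0,0,0,0.7,0.02,0,0,0,0.7,0.03,0,0,0,0.7,0.03,0,0,0,0.7,0.03,0,0,0,0.7]}}

```text
t: 9.1
tcp_pos: [0.5431, 0.0543, 0.0464]
tool_rot: [0.479, 0.523, -0.472, 0.523]
force: [-1.1, 0.4, 9.9]
finger_gap: 0.558
```

Contact is at TCP z 0.0464, as predicted. I'll release slowly.

Emit:
{"op": "step_arm", "data": {"increments": [-0.01,0,0,0,0.43,-0.01,0,0,0,0.38,-0.01,0,0,0,0.32,-0.01,0,0,0,0.26,-0.01,0,0,0,0.22]}}

```text
t: 9.72
tcp_pos: [0.5431, 0.0543, 0.0469]
tool_rot: [0.479, 0.523, -0.472, 0.523]
force: [-0.1, 1.1, -1.0]
finger_gap: 0.781
```

Emit:
{"op": "step_arm", "data": {"increments": [-0.1,0,0,0,0.2,-0.3,0,0,0,0.2,-0.7,0,0,0,0.2,-1.2,0,0,0,0.2,-1.8,0,0,0,0.2]}}

```text
t: 10.35
tcp_pos: [0.5419, 0.0535, 0.1563]
tool_rot: [0.479, 0.523, -0.472, 0.523]
force: [-0.3, -0.2, -0.0]
finger_gap: 0.802
```

```bash
python3 - <<'E'
from h import *
print(sense()["tcp_pos"]);units([.543,-.02,.33],.094)
units([.543,.054,.33],.094)
E
```

```text
[0.54193014 0.05347728 0.15630326]
units [-2.905 -0.077  1.199] turn 0.01895605938909455 t 10.35
units [-2.895  0.041 -0.029] turn 0.01895605938909455 t 10.35
```

Rise to the same viewpoint to check placement; close the fingers on the way.

Emit:
{"op": "step_arm", "data": {"increments": [-0.8,0,0,0,0.5,-1.7,0,0.1,0,1,-2.5,0,0.5,0,1,-2.9,-0.05,1.1,0,1,-2.9,-0.08,1.2,0,1]}}

```text
t: 10.98
tcp_pos: [0.5439, -0.0219, 0.333]
tool_rot: [0.481, 0.521, -0.471, 0.525]
force: [0.5, 0.2, 0.3]
finger_gap: -0.004
```

Emit:
{"op": "step_arm", "data": {"increments": [0,0,0,0,1,0,0,0,0,1,0,0,0,0,1,0,0,0,0,1,0,0,0,0,1]}}

```text
t: 11.6
tcp_pos: [0.5439, -0.0216, 0.3326]
tool_rot: [0.481, 0.521, -0.471, 0.525]
force: [-0.4, 0.2, 1.0]
finger_gap: 0.0
```

```bash
python3 - <<'E'
from h import *
m=camera_model("wrist");p,R,s=axes();im=snapshot("wrist");cv2.imwrite("pics/w4.png",im);b=snapshot("top");np.save("top2.npy",b)
print(p,s["qd"].round(3),s["finger_gap"])
hsv=cv2.cvtColor(im,cv2.COLOR_BGR2HSV);k=cv2.inRange(hsv,(18,100,60),(34,255,255));c,_=cv2.findContours(k,cv2.RETR_EXTERNAL,cv2.CHAIN_APPROX_NONE)
for q in c:
    if cv2.contourArea(q)>200:
        e=cv2.fitEllipse(q);print(e,onz(m,*e[0],.055))
units([.543,.18,.34],.094)
E
```

```text
[ 0.5438666  -0.0215767   0.33264356] [-0.004 -0.002 -0.002 -0.    -0.001 -0.   ] 0.00030282754439027275
((257.19342041015625, 111.56092071533203), (30.25740623474121, 31.48699188232422), 2.9424192905426025) [0.54335322 0.05363853 0.055     ]
units [-0.099  0.3   -3.35 ] turn -0.004578420284465779 t 11.7
```

View pics/w4.png

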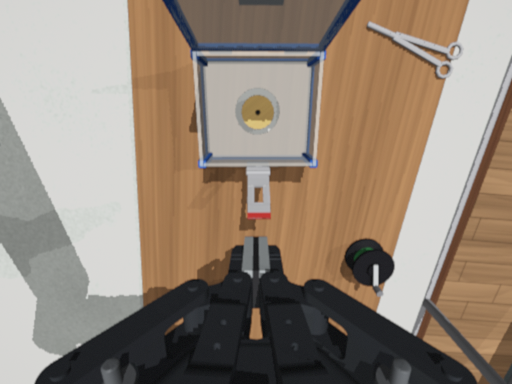

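Placement is good: the brass disc is at (0.5434, 0.0536), within 1 mm of the grey centre, and shows concentric at (257,111). Next is the lid, pushed from behind at box x = -40 mm to stay clear of the catch.

```bash
cat >> h.py <<'E'
YAW=np.radians(5.4);C0=np.array([.5433,.0537,.02])
BX=np.array([np.cos(YAW),np.sin(YAW),0]);BY=np.array([-BX[1],BX[0],0])
def w(x,y,z): return C0+(BX*x+BY*y+np.array([0,0,z]))/1000.
def tobox(P): d=(np.array(P)-C0)*1000; return np.array([d@BX,d@BY,d[2]])
def lidtip(th,r=135,x=-40): return w(x,75-r*np.cos(th)+5*np.sin(th)+11,75+r*np.sin(th)+5*np.cos(th))
E
python3 - <<'E'
from h import *
print(tobox(sense()["tcp_pos"]))
for P in (w(-40,60,320),w(-40,160,320),w(-40,160,215)): units(P,YAW)
E
```

```text
[ -6.47742252 -75.17099854 312.79437175]
units [-0.116 -0.559 -2.253] turn -0.007417997240082741 t 11.7
units [-0.108 -0.56  -3.92 ] turn -0.007417997240082741 t 11.7
units [ 1.642 -0.584 -3.911] turn -0.007417997240082741 t 11.7
```

Emit:
{"op": "step_arm", "data": {"increments": [-0.1,-0.2,-0.8,0,1,-0.1,-0.4,-1.7,0,1,-0.1,-0.56,-2.6,0,1,-0.1,-0.56,-3.5,0,1,-0.1,-0.56,-3.92,0,1]}}

```text
t: 12.32
tcp_pos: [0.4876, 0.2118, 0.3398]
tool_rot: [0.48, 0.522, -0.47, 0.525]
force: [1.4, 0.0, -0.0]
finger_gap: 0.003
```

```bash
python3 - <<'E'
from h import *
print(tobox(sense()["tcp_pos"]))
for P in (w(-40,160,320),w(-40,160,215),w(-40,140,215)): units(P,YAW)
E
```

```text
[-40.55217538 162.62722483 319.78087433]
units [-0.004  0.009  0.044] turn 0.023387632494706167 t 12.325
units [ 1.746 -0.016  0.054] turn 0.023387632494706167 t 12.325
units [ 1.744 -0.016  0.387] turn 0.023387632494706167 t 12.325
```

Emit:
{"op": "step_arm", "data": {"increments": [0.5,0,0,0,1,1.1,-0.02,0,0,1,1.6,-0.02,0.05,0,1,1.74,-0.02,0.2,0,1,1.74,-0.02,0.38,0,1]}}

```text
t: 12.95
tcp_pos: [0.4904, 0.1891, 0.2353]
tool_rot: [0.48, 0.522, -0.47, 0.525]
force: [-0.0, -0.1, 0.3]
finger_gap: 0.001
```

```bash
cat > lid.py <<'E'
from h import *
import sys
s=sense();print(tobox(s["tcp_pos"]).round(1),s["force"].round(1))
for th in map(float,sys.argv[1:]): print(th,end=" ");units(lidtip(th),YAW)
E
python3 lid.py 1.75 1.6 1.45 1.3 1.15
```

```text
[-40.  139.8 215.3] [-0.  -0.1  0.3]
1.75 units [ 0.137 -0.003  0.414] turn 0.025492387546660212 t 12.95
1.6 units [ 0.087 -0.003  0.748] turn 0.025492387546660212 t 12.95
1.45 units [ 0.088 -0.004  1.085] turn 0.025492387546660212 t 12.95
1.3 units [ 0.14  -0.006  1.419] turn 0.025492387546660212 t 12.95
1.15 units [ 0.241 -0.008  1.741] turn 0.025492387546660212 t 12.95
```

Emit:
{"op": "step_arm", "data": {"increments": [0.14,0,0.41,0,1,0.09,0,0.75,0,1,0.09,0,1.08,0,1,0.14,0,1.42,0,1,0.24,0,1.74,0,1]}}

```text
t: 13.58
tcp_pos: [0.5019, 0.0841, 0.2223]
tool_rot: [0.482, 0.52, -0.469, 0.526]
force: [0.0, 1.8, 0.3]
finger_gap: 0.002
```

```bash
python3 lid.py 1.05 0.93 0.82 0.71 0.6
```

```text
[-38.3  34.1 202.3] [0.  1.8 0.3]
1.05 units [ 0.127 -0.03   0.183] turn 0.01589055473700398 t 13.575
0.93 units [ 0.265 -0.033  0.415] turn 0.01589055473700398 t 13.575
0.82 units [ 0.416 -0.036  0.612] turn 0.01589055473700398 t 13.575
0.71 units [ 0.587 -0.04   0.79 ] turn 0.01589055473700398 t 13.575
0.6 units [ 0.777 -0.043  0.949] turn 0.01589055473700398 t 13.575
```

Pushing works (1.8 N in +y). I'll continue along the arc.

Emit:
{"op": "step_arm", "data": {"increments": [0.12,-0.03,0.18,0,1,0.26,-0.03,0.41,0,1,0.42,-0.03,0.61,0,1,0.59,-0.04,0.79,0,1,0.78,-0.04,0.95,0,1]}}

```text
t: 14.2
tcp_pos: [0.5058, 0.0268, 0.1743]
tool_rot: [0.481, 0.52, -0.47, 0.526]
force: [0.2, 0.4, 0.2]
finger_gap: 0.002
```

```bash
python3 lid.py 0.5 0.38 0.26 0.15 0.05
```

```text
[-39.9 -23.3 154.3] [0.2 0.4 0.2]
0.5 units [ 0.169 -0.005  0.114] turn 0.016321377585578035 t 14.2
0.38 units [ 0.408 -0.01   0.24 ] turn 0.016321377585578035 t 14.2
0.26 units [ 0.66  -0.014  0.335] turn 0.016321377585578035 t 14.2
0.15 units [ 0.9   -0.019  0.396] turn 0.016321377585578035 t 14.2
0.05 units [ 1.123 -0.023  0.428] turn 0.016321377585578035 t 14.2
```

Emit:
{"op": "step_arm", "data": {"increments": [0.17,0,0.11,0,1,0.41,0,0.24,0,1,0.66,0,0.33,0,1,0.9,0,0.4,0,1,1.12,0,0.43,0,1]}}

```text
t: 14.82
tcp_pos: [0.5092, 0.0014, 0.1058]
tool_rot: [0.481, 0.521, -0.47, 0.526]
force: [0.6, -0.1, -0.1]
finger_gap: -0.001
```

```bash
python3 lid.py 0.0 -0.02
```

```text
[-38.8 -48.8  85.8] [ 0.6 -0.1 -0.1]
0.0 units [ 0.096 -0.021  0.003] turn 0.01488744189344402 t 14.825
-0.02 units [ 0.141 -0.022  0.005] turn 0.01488744189344402 t 14.825
```

Emit:
{"op": "step_arm", "data": {"increments": [0.04,0,0,0,1,0.07,0,0,0,1,0.1,0,0,0,1,0.12,0,0,0,1,0.13,0,0,0,1]}}

```text
t: 15.45
tcp_pos: [0.5096, 0.0016, 0.0998]
tool_rot: [0.481, 0.52, -0.469, 0.526]
force: [-3.5, 0.2, 15.4]
finger_gap: 0.002
```

```bash
python3 lid.py 0.0; python3 - <<'E'
from h import *
b=snapshot("top");a=snapshot("scene")
v=np.hstack([cv2.resize(b[150:240,200:320],(400,300)),cv2.resize(a[140:260,200:320],(400,400))[:300]])
v=np.hstack([cv2.resize(b[150:240,200:320],(400,300)),cv2.resize(a[155:245,200:320],(400,300))])
cv2.imwrite("pics/lid.png",v)
E
```

```text
[-38.4 -48.7  79.8] [-3.5  0.2 15.4]
0.0 units [-0.004 -0.026  0.005] turn 0.021209770011506635 t 15.45
```

View pics/lid.png

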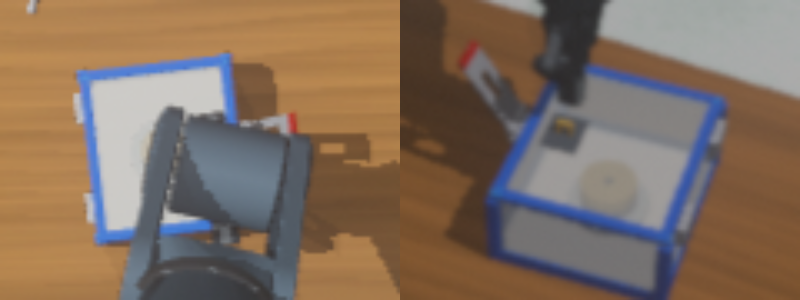

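The lid is shut: the fingertip sits at box z 79.8 mm under 15 N. The pictures show the lid flush, with the brass disc visible inside at about (608,185) and the hasp still leaning out. Next is the hasp.

```bash
cat >> h.py <<'E'
def hasptip(th,r=72,x=0): return w(x,-83+r*np.cos(th)-1.5*np.sin(th)-11,81.5+r*np.sin(th)+1.5*np.cos(th))
E
cat > hasp.py <<'E'
from h import *
import sys
s=sense();print(tobox(s["tcp_pos"]).round(1),s["force"].round(1))
for th in map(float,sys.argv[1:]): print(th,end=" ");units(hasptip(th),YAW)
E
python3 - <<'E'
from h import *
for P in (w(-38,-49,180),w(0,-165,180),w(0,-165,140)): units(P,YAW)
E
```

```text
units [-1.668  0.038 -0.004] turn 0.020240622777595262 t 15.55
units [-1.666  0.668  1.93 ] turn 0.020240622777595262 t 15.55
units [-0.999  0.656  1.934] turn 0.020240622777595262 t 15.55
```

Emit:
{"op": "step_arm", "data": {"increments": [-0.8,0,0,0,1,-1.67,0.02,0.05,0,1,-1.67,0.3,0.9,0,1,-1.67,0.66,1.8,0,1,-1.6,0.66,1.93,0,1]}}

```text
t: 16.18
tcp_pos: [0.5613, -0.1143, 0.1972]
tool_rot: [0.483, 0.517, -0.47, 0.528]
force: [-0.3, 0.7, 0.1]
finger_gap: 0.002
```

```bash
python3 - <<'E'
from h import *
print(tobox(sense()["tcp_pos"]))
for P in (w(0,-165,140),w(0,-145,140)): units(P,YAW)
# hasp tip from the top view
b=snapshot("top");m=camera_model("top");hsv=cv2.cvtColor(b,cv2.COLOR_BGR2HSV)
k=cv2.inRange(hsv,(0,120,90),(7,255,255))|cv2.inRange(hsv,(172,120,90),(180,255,255))
k[:150]=0;k[240:]=0;k[:,:200]=0;k[:,330:]=0
y,x=np.nonzero(k);print(len(x),x.mean() if len(x) else 0,y.mean() if len(x) else 0)
if len(x): print(tobox(onz(m,x.mean(),y.mean(),.166)))
E
```

```text
[   2.12371614 -168.94096236  177.18922374]
units [ 0.619 -0.05  -0.065] turn -0.015177827292308165 t 16.175
units [ 0.619 -0.051 -0.398] turn -0.015177827292308165 t 16.175
8 287.375 185.625
[   7.65103426 -125.48869036  146.        ]
```

Emit:
{"op": "step_arm", "data": {"increments": [0.3,-0.04,-0.05,0,1,0.6,-0.05,-0.07,0,1,0.62,-0.05,-0.07,0,1,0.62,-0.05,-0.2,0,1,0.62,-0.05,-0.4,0,1]}}

```text
t: 16.85
tcp_pos: [0.555, -0.0885, 0.1594]
tool_rot: [0.482, 0.519, -0.47, 0.527]
force: [-1.1, -0.0, 0.2]
finger_gap: -0.002
```

```bash
python3 hasp.py 2.1 1.9 1.7 1.5 1.3
```

```text
[  -1.8 -142.7  139.4] [-1.1 -0.   0.2]
2.1 units [-0.057  0.03  -0.184] turn -0.011521087201865043 t 16.85
1.9 units [-0.16   0.032 -0.4  ] turn -0.011521087201865043 t 16.85
1.7 units [-0.219  0.033 -0.632] turn -0.011521087201865043 t 16.85
1.5 units [-0.23   0.033 -0.872] turn -0.011521087201865043 t 16.85
1.3 units [-0.193  0.032 -1.108] turn -0.011521087201865043 t 16.85
```

Emit:
{"op": "step_arm", "data": {"increments": [-0.03,0.03,-0.18,0,1,-0.12,0.03,-0.4,0,1,-0.18,0.03,-0.63,0,1,-0.21,0.03,-0.87,0,1,-0.19,0.03,-1.1,0,1]}}

```text
t: 17.48
tcp_pos: [0.5503, -0.0216, 0.1713]
tool_rot: [0.482, 0.519, -0.47, 0.527]
force: [0.5, -0.2, -0.3]
finger_gap: -0.001
```

```bash
python3 hasp.py 1.25 1.1 0.95 0.8 0.65
```

```text
[-1.000e-01 -7.560e+01  1.513e+02] [ 0.5 -0.2 -0.3]
1.25 units [ 0.017  0.001 -0.049] turn -0.008733567685817433 t 17.475
1.1 units [ 0.083 -0.    -0.216] turn -0.008733567685817433 t 17.475
0.95 units [ 0.174 -0.002 -0.371] turn -0.008733567685817433 t 17.475
0.8 units [ 0.286 -0.005 -0.511] turn -0.008733567685817433 t 17.475
0.65 units [ 0.419 -0.008 -0.633] turn -0.008733567685817433 t 17.475
```

Emit:
{"op": "step_arm", "data": {"increments": [0.02,0,-0.05,0,1,0.08,0,-0.22,0,1,0.17,0,-0.37,0,1,0.29,0,-0.51,0,1,0.42,0,-0.63,0,1]}}

```text
t: 18.1
tcp_pos: [0.5472, 0.0167, 0.1456]
tool_rot: [0.482, 0.519, -0.47, 0.527]
force: [0.1, 0.0, -0.4]
finger_gap: -0.001
```

```bash
python3 hasp.py 0.6 0.48 0.36 0.24 0.12; python3 - <<'E'
from h import *
b=snapshot("wrist");a=snapshot("scene")
cv2.imwrite("pics/hasp.png",np.hstack([cv2.resize(b[180:384,140:400],(400,314)),cv2.resize(a[145:245,195:322],(400,314))]))
E
```

```text
[  0.4 -37.2 125.6] [ 0.1  0.  -0.4]
0.6 units [ 0.036 -0.007 -0.029] turn -0.008344880116419517 t 18.1
0.48 units [ 0.158 -0.01  -0.105] turn -0.008344880116419517 t 18.1
0.36 units [ 0.289 -0.013 -0.166] turn -0.008344880116419517 t 18.1
0.24 units [ 0.426 -0.016 -0.211] turn -0.008344880116419517 t 18.1
0.12 units [ 0.567 -0.019 -0.239] turn -0.008344880116419517 t 18.1
```

View pics/hasp.png

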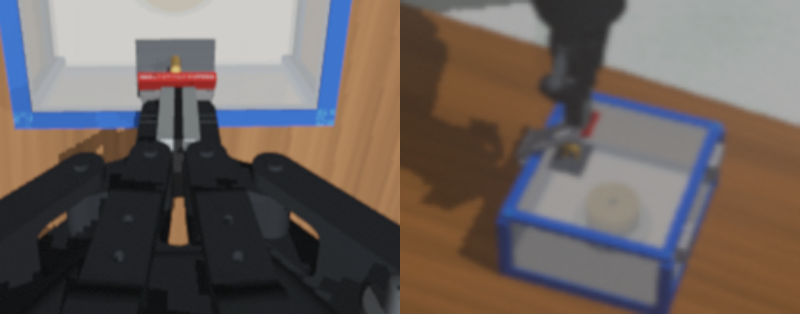

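The hasp is being carried over, with its red end just ahead of the fingertip at (175,80) and the catch beyond it. I'll carry on down.

Emit:
{"op": "step_arm", "data": {"increments": [0.04,-0.01,-0.03,0,1,0.16,-0.01,-0.1,0,1,0.29,-0.01,-0.17,0,1,0.43,-0.01,-0.21,0,1,0.57,-0.02,-0.24,0,1]}}

```text
t: 18.82
tcp_pos: [0.5444, 0.0317, 0.1102]
tool_rot: [0.482, 0.52, -0.47, 0.526]
force: [-0.5, 0.2, -0.0]
finger_gap: -0.002
```

```bash
python3 hasp.py 0.06 0.0
```

```text
[ -1.  -22.   90.2] [-0.5  0.2 -0. ]
0.06 units [0.048 0.015 0.003] turn 0.0016929540580349566 t 18.825
0.0 units [0.119 0.014 0.   ] turn 0.0016929540580349566 t 18.825
```

Emit:
{"op": "step_arm", "data": {"increments": [0.04,0.01,0,0,1,0.08,0.01,0,0,1,0.12,0.01,0,0,1,0.14,0.01,0,0,1,0.15,0.01,0,0,1]}}

```text
t: 19.45
tcp_pos: [0.5453, 0.0317, 0.1027]
tool_rot: [0.482, 0.519, -0.47, 0.527]
force: [-3.1, -0.1, 13.2]
finger_gap: -0.001
```

Emit:
{"op": "step_arm", "data": {"increments": [0,0,0,0,1,0,0,0,0,1,0,0,0,0,1,0,0,0,0,1,0,0,0,0,1]}}

```text
t: 20.08
tcp_pos: [0.5458, 0.0316, 0.103]
tool_rot: [0.482, 0.519, -0.47, 0.527]
force: [-0.8, 0.1, 5.2]
finger_gap: -0.002
```

The tip stopped at box z 83 with 13 N, exactly the flat height. I'll retreat upward and check.

Emit:
{"op": "step_arm", "data": {"increments": [-0.3,0,0,0,1,-1.0,0,0,0,1,-1.9,0,0.3,0,1,-2.8,0,1.0,0,1,-3.6,0,1.6,0,1]}}

```text
t: 20.7
tcp_pos: [0.5499, -0.0637, 0.3168]
tool_rot: [0.482, 0.52, -0.469, 0.527]
force: [1.2, -0.7, 0.0]
finger_gap: 0.004
```

Emit:
{"op": "step_arm", "data": {"increments": [0,0,0,0,1,0,0,0,0,1,0,0,0,0,1,0,0,0,0,1,0,0,0,0,1]}}

```text
t: 21.32
tcp_pos: [0.5496, -0.063, 0.316]
tool_rot: [0.481, 0.52, -0.469, 0.526]
force: [0.0, -0.6, -0.7]
finger_gap: 0.003
```

```bash
python3 - <<'E'
from h import *
m=camera_model("wrist");b=snapshot("wrist");a=snapshot("scene");s=sense();print(s["tcp_pos"],s["force"],s["qd"].round(3))
hsv=cv2.cvtColor(b,cv2.COLOR_BGR2HSV);k=cv2.inRange(hsv,(0,130,80),(6,255,255))|cv2.inRange(hsv,(174,130,80),(180,255,255))
y,x=np.nonzero(k);print(len(x),tobox(onz(m,np.median(x),np.median(y),.1025)).round(1))
cv2.imwrite("pics/fin.png",np.hstack([cv2.resize(b[20:250,130:390],(400,354)),cv2.resize(a[145:257,195:322],(400,354))]))
E
```

```text
[ 0.54985917 -0.06332385  0.31644352] [-0.22742011 -0.01025625 -0.41101901] [-0.004 -0.004 -0.003  0.    -0.002 -0.   ]
115 [-0.2 -8.9 82.5]
```

View pics/fin.png

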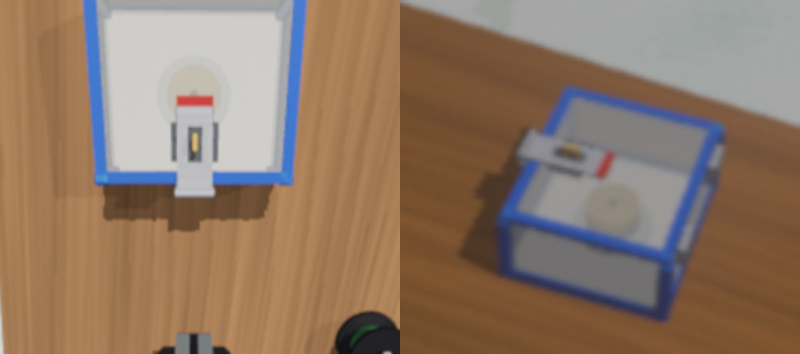

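The hasp is flat, with the catch through its slot at (195,143) and the red end at (195,101), box y -9 mm as expected. The lid is shut and the brass disc is seen through it, still centred on the dish.

```bash
python3 -c "
from station import sign_off
print(sign_off())"
```

```text
the job is handed in; nothing more can be done
None
```

The job is done and handed in at about 21 s of the 69 s allowed; `sign_off()` gave no verdict. I set the 50 mm brass disc from the plank down on the grey disc, pushed the lid shut, then swung the hasp flat over the catch.

My last checks:
- **Disc:** after release, the brass disc was at (0.5434, 0.0536) m. The grey disc had measured (0.5433, 0.0543) m just before, so they agree within about 1 mm. Through the shut lid it still looks centred on the dish, but I did not measure it again.
- **Lid:** it stopped the fingertip at 79.8 mm above the box's underside (80 mm is shut) under 15 N.
- **Hasp:** it pressed down to its flat height of 83 mm under 13 N. The final picture shows the catch through the slot and the red end at box y −9 mm, as expected.
- **Bystanders:** the robot never came near the spare dish, the reel or the forceps, though I did not measure their final positions. At hand-in it stood clear of everything, with no force on the tool beyond noise.

No check failed or disagreed.

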